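Reverse the battery in a test cradle with a locking slide

TASK

The battery in the test cradle is in the wrong way round. Keep the slide's red lock tab pressed down while you draw the slide right back, lift the battery out, turn it end for end and lay it back in the V blocks with its white end towards the fixed contact (the post with the white stripe). Then keep the tab pressed again while you push the slide up firmly, without forcing it, until its sprung contact is pushed well in against the battery, let the tab spring fully up so that the slide is locked there, and leave the other things on the desk where they lie.

Things in the scene. Friction and masses are not known exactly. Their poses are not given: they have to be found in the camera images.
- tester: Battery test cradle, screwed to the desk: grey base plate 70 x 182 x 8 mm, long along its own y axis (y = -124 to +58 mm, x = -35 to +35 mm). Origin on the desk top, z up. At the +y end stands a fixed brass contact on an aluminium post, in the middle lie two black V blocks with the battery, and at the -y end a grey locking slide with a red tab runs along y.
- seat_mid (a point): Where the middle of the battery's axis belongs, +-2 mm in y: x = 0, y = 5, z = 34 mm of the cradle. The V blocks, each 5 mm thick along y, stand (middles) 19.5 mm from it on either side, open upwards, 21 mm wide at the mouth (z = 34 mm). Between them 34 mm is free for fingers down to the base plate (z = 8 mm).
- post_top (a point): Middle of the top of the fixed contact's post as drawn (x = 0, y = 45, z = 44 mm of the cradle). Post with a white stripe, 26 mm in x, 14 mm in y. Its brass button, at z = 34 mm, faces -y; post and button are set by hand up to 2 mm either way along y, unmeasured, so the button's face is anywhere from y = 28 to 32 mm. At the start the battery lies within 1 mm of it.
- comb_mid (a point): Middle of a steel comb on the -x side of the slide (84 mm long in y, x = -28 to -21 mm, up to z = 31 mm of the cradle). A pin on the red tab stands between two teeth when the tab is up and locks the slide. Teeth every 6 mm over the whole travel, so the tab must stay down all the way.
- battery: Round battery, 15 mm diameter (17 mm for contact), 50 mm long, about 25 g; green with a white end. It lies level: its axis is its own y axis, white end at +y. Origin 7.3 mm under the axis at mid-length. At the start it lies in the V blocks with the white end towards the slide, its end under the slide's hood.
- battery_mid (a point): Middle of the battery, on its axis (the battery may roll about it).
- white_end (a point): Centre of the battery's white end face.
- slide (a joint): Travel of the slide in m along the cradle's -y: 0 at the start, +0.030 drawn right back (end stop), -0.022 forward end stop (not reached with a battery in place). Drag 1 N, plus 1 N at 25 mm/s. Locks every 0.006 (at 0, +-0.006, +-0.012 ..) with 0.3 mm play. The slide's block is 36 mm in x, 50 mm in y, centred on the tab, top at z = 40 mm.
- lock_tab (a joint): Press of the red lock tab in m: 0 up, 0.006 fully down. Spring: 3 N to start it, 5 N fully down, then firm. Free of the comb when at least 0.003 down. Let go over a tooth, the tab comes only part way up until the slide shifts by up to 3 mm; the sprung contact mostly does that by itself when pressed in; if not, press again and stop a little earlier.
- tab_top (a point): Centre of the red tab's upper face, 26 x 26 mm; moves with slide and tab. At the start at x = 0, y = -61, z = 47 mm of the cradle. On its +y and -y sides stand cross ridges of the slide, 32 mm wide, 5 mm thick, 30 mm clear between them along y, tops at z = 54 mm: closed fingertips let down between them press the tab and bear on a ridge to move the slide.
- hood_lip (a point): Middle of the free lower edge of the slide's hood, 45 mm beyond the tab's centre towards +y and 45.5 mm above the desk; hood 22 mm wide, 4 mm thick. It hangs over the battery's end by 2 to 8 mm at the start.
- plunger (a joint): How far the slide's sprung brass contact (on the battery's axis) is pushed in, in m: 0 free, 0.008 fully in. 2 N to start it, 5 N fully in. Free, its tip stands 35 mm towards +y from the tab's centre. Pushing home feels soft for 8 mm, then firm; let go there, the slide springs back by less than 6 mm to the next lock place.
- rubber_stopper: Black rubber stopper, 34 mm wide, 28 mm high; origin under its centre, a bystander; leave it.
- blue_adapter: Blue tube adapter, 18 x 48 mm, lying; origin under its centre, a bystander; leave it.
- swab_pack: Green swab pack 58 x 100 x 18 mm, flat; origin under its centre, a bystander; leave it.
- pliers_blue: Blue-handled pliers, 182 mm, lying at the right, a bystander; leave it.
- screwdriver_yellow: Yellow screwdriver, 154 mm, lying at the right, a bystander; leave it.
- screwdriver_teal: Teal screwdriver, 169 mm, lying at the left, a bystander; leave it.

How it is judged:
On the way, in this order (a step that is already met when the one before it is completed fails the run):
1. the slide is drawn right back (value of joint slide above 0.024 m), for 0.1 s.
2. the battery is lifted clear of the cradle (z of battery_mid in the frame of tester above 0.06 m), for 0.1 s.
3. the battery lies back in the V blocks, white end towards the fixed contact, let go, with the slide still back (z of battery_mid in the frame of tester between 0.0305 and 0.0375 m and x of battery_mid in the frame of tester between -0.004 and 0.004 m and angle between the y axis of battery and the y axis of tester, either way round below 0.12 rad and y of white_end in the frame of tester above 0.015 m and value of joint slide above 0.012 m and contact force between the fingers and battery below 0.05 N), for 0.1 s.
At the end, for the whole second after the job is handed in: Battery at rest in both V blocks (4 mm sideways, 3.5 mm in height, 0.12 rad), white end towards the fixed contact; the slide's sprung contact pushed in at least 1.2 mm against it; lock tab up (less than 1.5 mm pressed) (z of battery_mid in the frame of tester between 0.0305 and 0.0375 m and x of battery_mid in the frame of tester between -0.004 and 0.004 m and angle between the y axis of battery and the y axis of tester, either way round below 0.12 rad and y of white_end in the frame of tester above 0.015 m and value of joint lock_tab below 0.0015 m and value of joint plunger above 0.0012 m and linear speed of battery below 0.01 m/s); the robot touches nothing.
It fails at once if the cradle, its slide or tab is forced with more than 60 N (contact force between the fingers and tester above 60 N).
It fails at once if the battery is crushed between the contacts with more than 40 N (contact force between battery and tester above 40 N).
It fails at once if a bystander is moved by more than 30 mm (distance of any of rubber_stopper, blue_adapter, swab_pack, pliers_blue, screwdriver_yellow, screwdriver_teal from where it was at the start of the episode above 0.03 m).
It also fails if it takes over 59 s, if anything falls off the work surface, if the arm or the gripper's body presses on something with over 40 N, if the wrist force passes 120 N, or if a joint passes its speed limit or range.

ROBOT

A 7-joint arm with a two-finger parallel gripper is mounted at the origin on a cart in front of the work surface, level with it; the furniture and walls round the work are solid. World frame = base frame: x ahead of the robot, y to its left, z up, the work surface at z = 0. Lengths are in m, angles in rad, forces in N, time in s.
With the tool pointing down it reaches from about 0.425 to 1.025 m from the base axis. Payload 9.4 kg.
Tool frame: the origin (TCP) lies on the centre line of the jaws, within the pads' length; the fingertips stand 25 mm ahead of it and the grasp point (between the pads) lies 6 mm ahead of it (bot.tip_extent is the distance from the TCP to the fingertips, in m); z points along the fingers, y is the line along which they close (so a half turn about z gives the same grasp; the last joint's range is limited). The gripper opens to 85 mm and grips with 20 to 120 N. Pads are 22 mm wide; open, the fingers measure 114 mm over their backs; the gripper's body (76 mm by 85 mm) begins 54 mm behind the grasp point. The pads swing forward as they close: fully open they stand 13 mm farther back than shut.
Start: joints at [-1.423, 0.599, -0.003, 1.599, 0.002, 0.943, -0.08], TCP at [0.162, 0.707, 0.256] pointing down, gripper open.
Joint ranges: [-2.57, 2.57], [-0.35, 1.97], [-1.29, 1.29], [0.11, 2.56], [-1.05, 4.19], [0.11, 1.86], [-2.63, 2.63]. Speed limits (rad/s): [2.22, 2.22, 3.01, 3.01, 3.14, 3.14, 3.14].

INTERFACE

Orientations are given as [roll, pitch, yaw] about the fixed x, y, z axes, in that order (R = Rz(yaw) Ry(pitch) Rx(roll)).
In Python, from workcell import bot gives the robot as it stands.
- The arm moves only by the tool send_rows, never from a script. Its argument "plan" is a list of rows, each a list of 7 numbers: the shift along the tool's x, y, z in m, then the turn, a rotation vector about the tool's x, y, z in degrees, then the opening, from 0 (shut) to 1 (fully open). In form: [[tx, ty, tz, rx, ry, rz, jaw], ...]. A call has exactly 5 rows; each row is the pose to reach, as a shift and turn from the pose commanded when the call began, along the tool's axes at that moment; what a row does not reach only later rows make up. A row lasts 1/10 s, in which the tool goes at most 50 mm and 8.59 degrees, less where a joint would pass 70% of its speed; a pose out of reach is approached as far as the arm can. A call with a gripper value outside its range is refused whole. The fingers move at their own pace and stop on an object; the grip force is fixed at half the most. Time passes only in rows, so rows that repeat a pose let the fingers close, or fill a call up. It gives the time, the measured TCP pose, the force, the opening and the grip force at its end, in the units of the state.
- bot.sense(): the state, without advancing time (a new reading comes with each control period).
- bot.get_image(name): name is "side" or "top"; returns the picture (420x560x3 uint8, blue, green, red); there is no depth.
- bot.get_calibration(name): a dict with "mtx" (3x3 intrinsics, pixels), "k1" (the pictures are not rectified: a ray, as slopes to the right and down, at radius r is drawn at 1 + k1 r^2 times it, then the intrinsics apply), "R" (3x3) and "t" (3): a world point X has camera coordinates R X + t. Camera axes: x right, y down, z forward; pixel columns grow to the right and rows downward; lengths in m; the calibration is good to about 2 mm. A picture is of the moment at which its call begins. get_calibration takes no time and is no camera call.
- bot.hand_in(): hands the job in; it is judged then, once.
Trained networks look in the newest picture that a camera, given by its name, has taken for a name from the list of things; names that differ only in an ending like _2 or _b are one class to them, and where a whole thing is asked for, a point or a joint stands for the part that bears it (a point fixed in the world has none). Each returns a list of dicts, best first, with "p" (0 to 1); they miss things now and then, are a little off and sometimes report something else, mostly with a low value. They report only what shows in the picture. A call takes as long as a camera call.
- bot.boxes_of(label, camera): "position" ([x, y, z] in m, in world coordinates, good to about 4 mm: the middle of the surface that is visible of it).
- bot.place_of(label, camera): "position" ([x, y, z] in m, in world coordinates, good to about 4 mm: a listed point, or the origin of a listed thing).
The state is a dict: "t": time; "joint_pos": joint angles; "joint_vel": joint speeds; "tau": joint torques, N m; "position": TCP position; "tcp_rot": TCP orientation; "wrist_force": force on the tool from outside, world axes, zero at the start; "ft_torque": the same for the moment, N m; "width": opening from 0.0 (shut) to 1.0 (fully open); "finger_force": force on a finger pad.
Only numpy, scipy, OpenCV 4.12 (cv2) and the standard library are available. Lean on these libraries where they do the work, as an engineer would, in place of code of your own. Each camera call takes 0.05 s, during which the arm holds its last target. There are 200 camera calls.

## Working session

There is one attempt and no reset: what is moved stays moved. The work goes in short steps, Python scripts to look and compute and a tool call to move; the robot and the scene stay as the last step left them, time stands still between calls to the robot, and variables do not carry over. Pictures are saved under pics/ and viewed, at most 10 in all, crops included, and the job is handed in when it is done.

Besides the shell and the picture viewer there is one more tool, called by a JSON object that holds its "api" and its "payload". send_rows: Moves the arm, as the interface text tells. Its arguments: {"type":"object","properties":{"plan":{"type":"array","items":{"type":"array","items":{"type":"number"}}}},"required":["plan"]}

```bash
ls; mkdir -p pics
python3 - <<'E'
from workcell import bot
import cv2
s=bot.sense();print({k:s[k] for k in s})
for c in("top","side"):
    cv2.imwrite(f"pics/{c}0.png",bot.get_image(c))
    for n in["tester","tab_top","post_top","battery_mid","white_end","hood_lip","comb_mid","seat_mid"]:
        r=bot.place_of(n,c);print(c,n,[([round(float(v),4) for v in q["position"]],round(q["p"],2)) for q in r[:2]])
E
```

```text
pics
{'t': 0.0, 'joint_pos': array([-1.42270406,  0.60010446, -0.00255045,  1.60013336,  0.00181117,
        0.94289708, -0.07979325]), 'joint_vel': array([-6.54774947e-04, -4.61585205e-04,  2.04803433e-03,  4.57635580e-04,
        5.94962108e-04,  8.63826039e-04,  2.72688327e-05]), 'tau': array([-6.37508510e-04, -7.76449943e+01,  1.56412527e+00, -2.58017188e+01,
        1.21496787e-02,  8.96058540e-03, -2.04756378e-05]), 'position': array([0.1615198 , 0.70633394, 0.25543051]), 'tcp_rot': array([-3.14005948e+00,  1.46430480e-04,  2.91687829e+00]), 'wrist_force': array([ 0.38359542,  0.42860833, -0.23143681]), 'ft_torque': array([-0.03977267,  0.00825321,  0.01188783]), 'finger_force': 0.0, 'width': 1.0026745504350818}
top tester [([0.4779, 0.0925, 0.0017], 0.88)]
top tab_top [([0.4932, 0.0332, 0.048], 0.54)]
top post_top [([0.4676, 0.1407, 0.0439], 0.86), ([0.4798, 0.1058, 0.0368], 0.26)]
top battery_mid [([0.482, 0.1044, 0.0315], 0.56)]
top white_end [([0.4806, 0.0732, 0.0314], 0.4)]
top hood_lip [([0.4824, 0.0793, 0.0438], 0.67)]
top comb_mid [([0.4724, 0.0247, 0.0305], 0.76)]
top seat_mid [([0.4116, -0.2576, 0.0047], 0.26)]
side tester [([0.4828, 0.0947, -0.0006], 0.62)]
side tab_top [([0.4957, 0.0406, 0.0458], 0.42)]
side post_top [([0.467, 0.1414, 0.0438], 0.88), ([0.4792, 0.101, 0.0324], 0.42)]
side battery_mid [([0.4795, 0.0995, 0.0317], 0.6)]
side white_end [([0.4786, 0.0977, 0.0284], 0.7), ([0.4874, 0.0779, 0.0283], 0.56)]
side hood_lip [([0.4831, 0.0808, 0.0451], 0.71)]
side comb_mid [([0.4765, 0.0224, 0.0293], 0.86)]
side seat_mid [([0.4789, 0.0991, 0.0346], 0.8)]
```

View pics/top0.png

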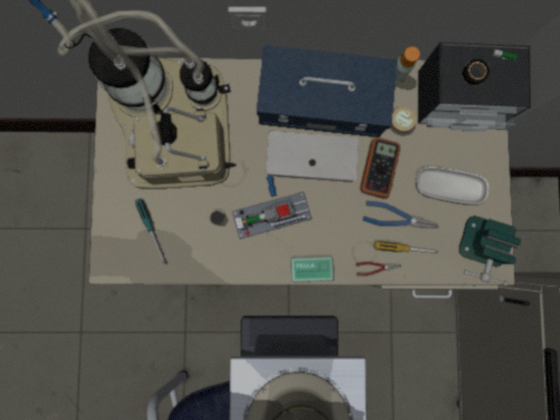

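View pics/side0.png

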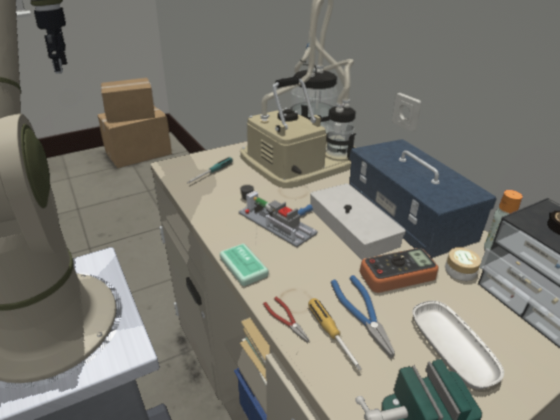

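```bash
cat > h.py <<'E'
import numpy as np,cv2
from workcell import bot
def proj(c,P):
    k=bot.get_calibration(c);X=np.atleast_2d(P)@np.array(k["R"]).T+np.array(k["t"])
    s=X[:,:2]/X[:,2:];s=s*(1+k["k1"]*(s**2).sum(1,keepdims=True))
    m=np.array(k["mtx"]);return s@m[:2,:2].T+m[:2,2]
def W(pose,P):
    x,y,a=pose;P=np.atleast_2d(np.array(P,float));c,s=np.cos(a),np.sin(a)
    return np.c_[x+c*P[:,0]-s*P[:,1],y+s*P[:,0]+c*P[:,1],P[:,2]]
def rect(x0,x1,y0,y1,z):return [[x0,y0,z],[x1,y0,z],[x1,y1,z],[x0,y1,z]]
def overlay(c,img,pose,slide,box,f,name):
    o=cv2.resize(img,None,fx=f,fy=f,interpolation=cv2.INTER_CUBIC)
    for R,col in[(rect(-.035,.035,-.124,.058,.008),(255,255,0)),(rect(-.013,.013,.038,.052,.044),(255,0,255)),(rect(-.013,.013,-.074-slide,-.048-slide,.047),(0,255,255)),(rect(-.028,-.021,-.124,-.040,.031),(0,255,0))]:
        p=((proj(c,W(pose,R))+.5)*f-.5).round().astype(int);cv2.polylines(o,[p],True,col,1)
    x0,y0,x1,y1=[int(v*f) for v in box];return cv2.convertScaleAbs(o[y0:y1,x0:x1],alpha=1.5)
E
python3 - <<'E'
from h import *
from scipy.optimize import least_squares as ls
D=[((0,0,0),(.4779,.0925)),((0,0,0),(.4828,.0947)),((0,-.061),(.4932,.0332)),((0,-.061),(.4957,.0406)),((0,.045),(.4676,.1407)),((0,.045),(.467,.1414)),((0,-.016),(.4824,.0793)),((0,-.016),(.4831,.0808)),((0,.005),(.4789,.0991)),((0,.005),(.4795,.0995))]
A=np.array([[d[0][0],d[0][1],0] for d in D]);B=np.array([d[1] for d in D])
r=ls(lambda p:(W(p,A)[:,:2]-B).ravel(),[.48,.09,.25],loss="soft_l1",f_scale=.003);print(r.x)
# refine with red tab centroid
ims={c:bot.get_image(c) for c in("top","side")}
for c in ims:
    hsv=cv2.cvtColor(ims[c],cv2.COLOR_BGR2HSV);u,v=proj(c,W(r.x,[0,-.061,.047]))[0]
    m=((hsv[...,0]<8)|(hsv[...,0]>172))&(hsv[...,1]>120)&(hsv[...,2]>70)
    yy,xx=np.nonzero(m);k=(abs(xx-u)<20)&(abs(yy-v)<20);print(c,(u,v),xx[k].mean(),yy[k].mean(),k.sum())
a=overlay("top",ims["top"],r.x,0,(225,185,320,245),6,"");cv2.imwrite("pics/a.png",a)
a=overlay("side",ims["side"],r.x,0,(230,180,325,250),6,"");cv2.imwrite("pics/b.png",a)
E
```

```text
[0.47936346 0.09530435 0.25205485]
top (np.float64(283.06191180400805), np.float64(210.63966863249271)) 282.75 210.10833333333332 120
side (np.float64(285.9946153063622), np.float64(210.72645084739335)) 284.16901408450707 210.77464788732394 71
```

View pics/a.png

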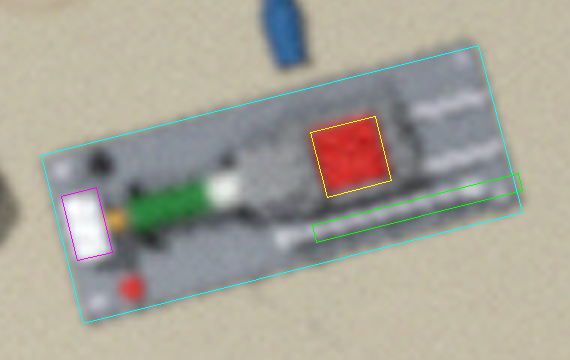

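View pics/b.png

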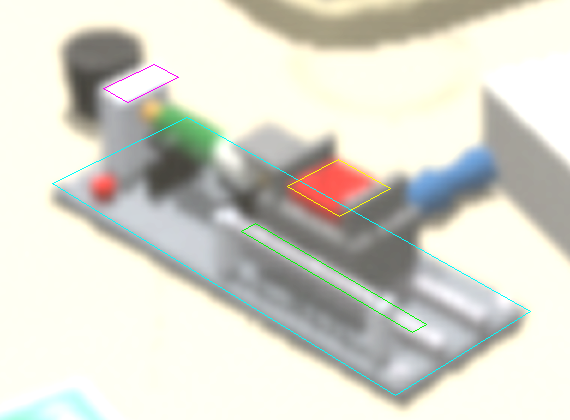

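{"api": "send_rows", "payload": {"plan": [[-0.032,-0.039,0,0,0,6,0],[-0.063,-0.077,0,0,0,12,0],[-0.095,-0.116,0,0,0,18,0],[-0.127,-0.154,0,0,0,24,0],[-0.158,-0.193,0,0,0,30,0]]}}

```text
t: 1.5
position: [0.2734, 0.4817, 0.2565]
tcp_rot: [3.141, -0.0, 2.389]
wrist_force: [0.6, 0.4, -0.0]
width: 0.144
finger_force: 0.0
```

```bash
cat >> h.py <<'E'
from scipy.spatial.transform import Rotation as Ro
POSE=(.4797,.0955,.252)
def go(P,yawdeg=104.44,pose=POSE):
    "tool-frame shift and turn (deg) to put TCP at cradle point P, pointing down, at cradle-aligned yaw"
    s=bot.sense();R=Ro.from_euler("xyz",s["tcp_rot"]);T=W(pose,P)[0]
    sh=R.inv().apply(T-s["position"]);rv=(R.inv()*Ro.from_euler("xyz",[180,0,yawdeg],degrees=True)).as_rotvec(degrees=True)
    print("shift",sh.round(4),"turn",rv.round(2),"| TCP",s["position"].round(4),"t",round(s["t"],2),"F",s["wrist_force"].round(1),"w",round(s["width"],3))
    p=s["position"]-[pose[0],pose[1],0];c,a=np.cos(pose[2]),np.sin(pose[2]);print("in cradle",np.round([c*p[0]+a*p[1],-a*p[0]+c*p[1],p[2]],4),"j",s["joint_pos"].round(2))
E
python3 -c "
from h import *
go([0,-.061,.115])"
```

```text
shift [-0.466  -0.1736  0.1413] turn [ 4.000e-02 -2.000e-02  3.243e+01] | TCP [0.2734 0.4817 0.2565] t 1.5 F [ 0.6  0.4 -0. ] w 0.144
in cradle [-0.1035  0.4254  0.2565] j [-1.26  0.4   0.14  2.   -0.08  0.75 -0.25]
```

{"api": "send_rows", "payload": {"plan": [[-0.047,-0.0175,0,0,0,6.5,0],[-0.094,-0.035,0,0,0,13,0],[-0.14,-0.052,0,0,0,19.5,0],[-0.187,-0.07,0.01,0,0,26,0],[-0.233,-0.087,0.02,0,0,32.4,0]]}}

```text
t: 2.0
position: [0.3843, 0.2608, 0.237]
tcp_rot: [3.14, -0.001, 1.824]
wrist_force: [1.5, 0.7, -0.2]
width: 0.001
finger_force: 0.0
```

```bash
python3 -c "
from h import *
go([0,-.061,.115])"
```

```text
shift [-0.245   0.0507  0.1218] turn [ 0.1  -0.06  0.04] | TCP [0.3843 0.2608 0.237 ] t 2.0 F [ 1.5  0.7 -0.2] w 0.001
in cradle [-0.0511  0.1839  0.237 ] j [-0.96  0.33  0.32  2.21 -0.17  0.62 -0.27]
```

{"api": "send_rows", "payload": {"plan": [[-0.049,0.01,0.02,0,0,0,0],[-0.098,0.02,0.045,0,0,0,0],[-0.147,0.03,0.07,0,0,0,0],[-0.196,0.041,0.1,0,0,0,0],[-0.245,0.051,0.12,0,0,0,0]]}}

```text
t: 2.5
position: [0.4846, 0.0598, 0.127]
tcp_rot: [3.141, -0.0, 1.829]
wrist_force: [0.8, 0.6, 0.3]
width: -0.003
finger_force: 0.0
```

```bash
python3 -c "
from h import *
go([0,-.061,.072])"
```

```text
shift [-0.0252  0.004   0.055 ] turn [ 0.02 -0.02  0.33] | TCP [0.4846 0.0598 0.127 ] t 2.5 F [0.8 0.6 0.3] w -0.003
in cradle [-0.0042 -0.0358  0.127 ] j [-0.36  0.54  0.18  2.25 -0.26  0.37  0.29]
```

{"api": "send_rows", "payload": {"plan": [[-0.01,0.002,0.01,0,0,0,0],[-0.02,0.003,0.02,0,0,0.3,0],[-0.025,0.004,0.025,0,0,0.3,0],[-0.025,0.004,0.025,0,0,0.3,0],[-0.025,0.004,0.025,0,0,0.3,0]]}}

```text
t: 3.0
position: [0.4939, 0.0389, 0.1034]
tcp_rot: [3.141, -0.0, 1.824]
wrist_force: [-0.0, -0.2, -0.4]
width: -0.001
finger_force: 0.0
```

Run:
```python
from h import *
go([0,-.061,.072])
im=bot.get_image("top");cv2.imwrite("pics/c.png",cv2.convertScaleAbs(cv2.resize(im[150:290,200:360],None,fx=4,fy=4,interpolation=2),alpha=1.5))
```

```text
shift [-0.0027  0.0004  0.0314] turn [ 0.02 -0.02  0.08] | TCP [0.4939 0.0389 0.1034] t 3.0 F [-0.  -0.2 -0.4] w -0.001
in cradle [-0.0004 -0.0583  0.1034] j [-0.3   0.59  0.15  2.25 -0.26  0.32  0.33]
```

{"api": "send_rows", "payload": {"plan": [[-0.003,0,0.01,0,0,0,0],[-0.003,0,0.018,0,0,0,0],[-0.003,0,0.026,0,0,0,0],[-0.003,0,0.032,0,0,0,0],[-0.003,0,0.034,0,0,0,0]]}}

```text
t: 3.55
position: [0.4946, 0.0351, 0.0682]
tcp_rot: [-3.141, -0.0, 1.823]
wrist_force: [-0.7, 1.0, 4.9]
width: 0.0
finger_force: 2.0
```

Run:
```python
from h import *
go([0,-.061,.067])
```

```text
shift [0.0012 0.0007 0.0012] turn [-0.05 -0.02 -0.01] | TCP [0.4946 0.0351 0.0682] t 3.55 F [-0.7  1.   4.9] w 0.0
in cradle [-0.0007 -0.0622  0.0682] j [-0.26  0.65  0.11  2.26 -0.28  0.24  0.35]
```

{"api": "send_rows", "payload": {"plan": [[-0.004,0.0005,0.001,0,0,0,0],[-0.01,0.0005,0.001,0,0,0,0],[-0.017,0.0005,0.001,0,0,0,0],[-0.024,0.0005,0.001,0,0,0,0],[-0.029,0.0005,0.001,0,0,0,0]]}}

```text
t: 4.05
position: [0.5031, 0.0061, 0.0683]
tcp_rot: [3.141, 0.0, 1.822]
wrist_force: [-0.4, 2.6, 4.0]
width: -0.0
finger_force: 2.4
```

Run:
```python
from h import *
go([0,-.0945,.067])
```

```text
shift [-0.0021 -0.0003  0.0013] turn [ 0.06  0.02 -0.06] | TCP [0.5031 0.0061 0.0683] t 4.05 F [-0.4  2.6  4. ] w -0.0
in cradle [ 0.0003 -0.0924  0.0683] j [-0.2   0.65  0.1   2.25 -0.26  0.25  0.39]
```

{"api": "send_rows", "payload": {"plan": [[-0.001,0,0.0005,0,0,0,0],[-0.002,0,0.0005,0,0,0,0],[-0.003,0,0.0005,0,0,0,0],[-0.004,0,0.0005,0,0,0,0],[-0.004,0,0.0005,0,0,0,0]]}}

```text
t: 4.55
position: [0.5038, 0.0035, 0.0676]
tcp_rot: [3.141, -0.0, 1.823]
wrist_force: [1.1, 2.4, 4.0]
width: -0.0
finger_force: 2.5
```

Run:
```python
from h import *
go([0,-.091,.12])
im=bot.get_image("top");cv2.imwrite("pics/c.png",overlay("top",im,POSE,.03,(225,185,320,245),6,""))
```

```text
shift [ 0.0041 -0.0003 -0.0524] turn [ 0.03 -0.01  0.02] | TCP [0.5038 0.0035 0.0676] t 4.55 F [1.1 2.4 4. ] w -0.0
in cradle [ 0.0004 -0.0951  0.0676] j [-0.19  0.66  0.1   2.25 -0.25  0.25  0.39]
```

View pics/c.png

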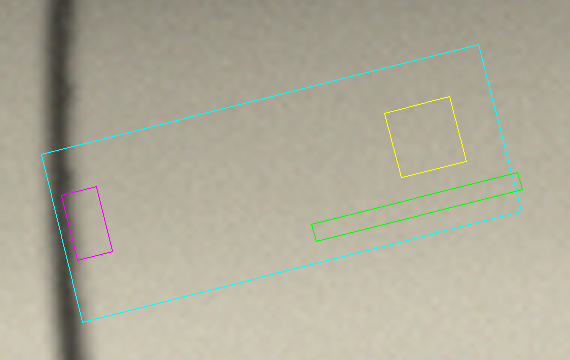

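{"api": "send_rows", "payload": {"plan": [[-0.001,0,0.0005,0,0,0,0],[-0.002,0,0.0005,0,0,0,0],[-0.0025,0,0.0005,0,0,0,0],[-0.0025,0,0.0005,0,0,0,0],[-0.0025,0,0.0005,0,0,0,0]]}}

```text
t: 5.1
position: [0.5038, 0.0032, 0.0671]
tcp_rot: [-3.141, -0.002, 1.826]
wrist_force: [-0.4, 11.2, 8.4]
width: -0.002
finger_force: 6.4
```

Run:
```python
from h import *
go([0,-.091,.12])
```

```text
shift [ 0.0046 -0.0003 -0.0528] turn [-0.01 -0.14  0.16] | TCP [0.5038 0.0032 0.0671] t 5.1 F [-0.4 11.2  8.4] w -0.002
in cradle [ 0.0003 -0.0954  0.0671] j [-0.18  0.66  0.1   2.25 -0.25  0.25  0.39]
```

{"api": "send_rows", "payload": {"plan": [[0.003,0,-0.004,0,0,0,0],[0.005,0,-0.015,0,0,0,0],[0.005,0,-0.03,0,0,0,0],[0.02,0,-0.045,0,0,0,0.2],[0.04,0,-0.05,0,0,0,0.6]]}}

```text
t: 5.6
position: [0.4941, 0.0382, 0.1186]
tcp_rot: [3.141, 0.001, 1.819]
wrist_force: [-0.5, 0.4, 0.6]
width: 0.333
finger_force: 0.0
```

Run:
```python
from h import *
go([0,.005,.095])
```

```text
shift [0.0641 0.0001 0.0235] turn [ 0.04  0.05 -0.2 ] | TCP [0.4941 0.0382 0.1186] t 5.6 F [-0.5  0.4  0.6] w 0.333
in cradle [-0.0004 -0.059   0.1186] j [-0.31  0.56  0.17  2.24 -0.25  0.36  0.32]
```

{"api": "send_rows", "payload": {"plan": [[0.02,0,0,0,0,0,0.5],[0.04,0,0,0,0,0,0.5],[0.062,0,0.005,0,0,-0.2,0.5],[0.062,0,0.015,0,0,-0.2,0.5],[0.062,0,0.025,0,0,-0.2,0.5]]}}

```text
t: 6.1
position: [0.4785, 0.0993, 0.0919]
tcp_rot: [-3.142, 0.0, 1.827]
wrist_force: [0.2, -1.3, -0.1]
width: 0.5
finger_force: 0.0
```

Run:
```python
from h import *
for c in("side","top"):
    im=bot.get_image(c)
    if c=="side": cv2.imwrite("pics/d.png",overlay("side",im,POSE,.03,(220,150,325,250),6,""))
    for n in("tab_top","white_end","battery_mid"): print(c,n,[(np.round(q["position"],4),round(q["p"],2)) for q in bot.place_of(n,c)[:1]])
print(W(POSE,[[0,-.091,.047],[0,.005,.034],[0,-.02,.034]]))
go([0,.005,.04])
```

```text
side tab_top [(array([0.5001, 0.0098, 0.0453]), 0.66)]
side white_end [(array([0.485 , 0.0772, 0.0309]), 0.57)]
side battery_mid [(array([0.4789, 0.1049, 0.0323]), 0.63)]
top tab_top [(array([0.4997, 0.0053, 0.0448]), 0.65)]
top white_end []
top battery_mid []
[[0.50239006 0.00737417 0.047     ]
 [0.47845329 0.10034208 0.034     ]
 [0.48468683 0.07613169 0.034     ]]
shift [ 0.0015 -0.0001  0.0523] turn [0.02 0.01 0.12] | TCP [0.479  0.0989 0.0923] t 6.5 F [ 0.5 -0.3  0.7] w 0.5
in cradle [0.0001 0.0035 0.0923] j [-0.42  0.6   0.14  2.27 -0.3   0.28  0.24]
```

View pics/d.png

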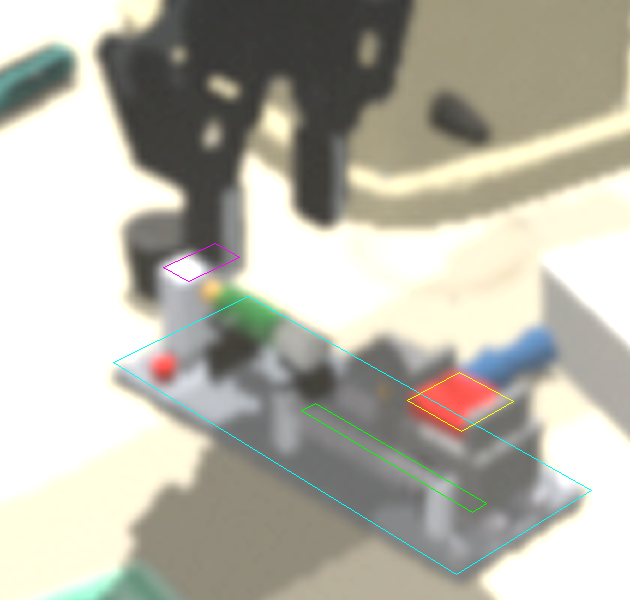

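{"api": "send_rows", "payload": {"plan": [[0.001,0,0.014,0,0,0.1,0.5],[0.0015,0,0.028,0,0,0.1,0.5],[0.0015,0,0.042,0,0,0.1,0.5],[0.0015,0,0.051,0,0,0.1,0.5],[0.0015,0,0.051,0,0,0.1,0.5]]}}

```text
t: 7.0
position: [0.4781, 0.1006, 0.0403]
tcp_rot: [-3.14, 0.0, 1.824]
wrist_force: [0.1, -0.8, 0.4]
width: 0.501
finger_force: 0.0
```

```bash
python3 -c "
from h import *
go([0,.005,.041])"
```

```text
shift [-0.0004  0.0003 -0.0007] turn [-0.08  0.    0.07] | TCP [0.4781 0.1006 0.0403] t 7.0 F [ 0.1 -0.8  0.4] w 0.501
in cradle [-0.0003  0.0054  0.0403] j [-0.38  0.7   0.08  2.29 -0.32  0.16  0.25]
```

{"api": "send_rows", "payload": {"plan": [[0,0,0,0,0,0,0.3],[0,0,0,0,0,0,0.2],[0,0,0,0,0,0,0.05],[0,0,0,0,0,0,0],[0,0,0,0,0,0,0]]}}

```text
t: 7.5
position: [0.4785, 0.1009, 0.0416]
tcp_rot: [3.141, 0.0, 1.824]
wrist_force: [-2.0, -0.7, 7.5]
width: 0.176
finger_force: 58.6
```

```bash
python3 -c "
from h import *
go([0,.005,.041]);print(bot.sense()['finger_force'])"
```

```text
shift [-0.0005 -0.0002  0.0006] turn [0.05 0.   0.09] | TCP [0.4785 0.1009 0.0416] t 7.5 F [-2.  -0.7  7.5] w 0.176
in cradle [0.0002 0.0055 0.0416] j [-0.38  0.7   0.08  2.29 -0.32  0.16  0.25]
58.609169125556946
```

{"api": "send_rows", "payload": {"plan": [[0,0,-0.005,0,0,0,0],[0,0,-0.02,0,0,0,0],[0,0,-0.04,0,0,0,0],[0,0,-0.055,0,0,0,0],[0,0,-0.06,0,0,0,0]]}}

```text
t: 8.0
position: [0.4788, 0.1011, 0.1025]
tcp_rot: [3.139, -0.0, 1.824]
wrist_force: [0.1, -0.3, -0.9]
width: 0.176
finger_force: 58.4
```

{"api": "send_rows", "payload": {"plan": [[0,0,0,0,0,-8,0],[0,0,0,0,0,-16,0],[0,0,0,0,0,-24,0],[0,0,0,0,0,-32,0],[0,0,0,0,0,-40,0]]}}

```text
t: 8.5
position: [0.4782, 0.101, 0.1008]
tcp_rot: [-3.142, -0.0, 2.528]
wrist_force: [0.0, 0.0, -0.6]
width: 0.174
finger_force: 58.3
```

{"api": "send_rows", "payload": {"plan": [[0,0,0,0,0,-8,0],[0,0,0,0,0,-16,0],[0,0,0,0,0,-24,0],[0,0,0,0,0,-32,0],[0,0,0,0,0,-40,0]]}}

```text
t: 9.0
position: [0.4782, 0.101, 0.1007]
tcp_rot: [3.141, -0.0, -3.057]
wrist_force: [0.6, 0.5, 0.4]
width: 0.176
finger_force: 58.3
```

```bash
python3 -c "
from h import *
go([0,.005,.1],-75.56);print(bot.sense()['finger_force'])"
```

```text
shift [-0.0002 -0.0006  0.0007] turn [ 2.000e-02 -0.000e+00 -9.959e+01] | TCP [0.4782 0.101  0.1007] t 9.0 F [0.6 0.5 0.4] w 0.176
in cradle [-1.000e-04  5.700e-03  1.007e-01] j [-0.21  0.58 -0.16  2.25  0.28  0.32  1.05]
58.34450304508209
```

{"api": "send_rows", "payload": {"plan": [[0,0,0,0,0,-8,0],[0,0,0,0,0,-16,0],[0,0,0,0,0,-24,0],[0,0,0,0,0,-32,0],[0,0,0,0,0,-40,0]]}}

```text
t: 9.5
position: [0.4782, 0.1009, 0.1007]
tcp_rot: [3.141, -0.0, -2.359]
wrist_force: [-0.6, 0.0, -0.1]
width: 0.171
finger_force: 58.3
```

{"api": "send_rows", "payload": {"plan": [[0,0,0,0,0,-8,0],[0,0,0,0,0,-16,0],[0,0,0,0,0,-24,0],[0,0,0,0,0,-32,0],[0,0,0,0,0,-40,0]]}}

```text
t: 10.0
position: [0.4782, 0.1009, 0.1008]
tcp_rot: [3.141, 0.0, -1.661]
wrist_force: [-1.2, -0.3, 0.4]
width: 0.176
finger_force: 58.3
```

```bash
python3 -c "
from h import *
go([0,.005,.1],-75.56);print(bot.sense()['finger_force'])"
```

```text
shift [ 0.0005 -0.0003  0.0008] turn [  0.02   0.02 -19.6 ] | TCP [0.4782 0.1009 0.1008] t 10.0 F [-1.2 -0.3  0.4] w 0.176
in cradle [-1.000e-04  5.600e-03  1.008e-01] j [ 0.05  0.63 -0.53  2.24  0.74  0.45  1.97]
58.34428668022156
```

Working well; finish the turn.

{"api": "send_rows", "payload": {"plan": [[0,0,0,0,0,-7,0],[0,0,0,0,0,-14,0],[0,0,0,0,0,-19.6,0],[0,0,0,0,0,-19.6,0],[0,0,0,0,0,-19.6,0]]}}

```text
t: 10.5
position: [0.4782, 0.1008, 0.1008]
tcp_rot: [3.141, 0.0, -1.328]
wrist_force: [0.6, -0.2, -0.8]
width: 0.175
finger_force: 58.4
```

Run:
```python
from h import *
im=bot.get_image("side");cv2.imwrite("pics/e.png",overlay("side",im,POSE,.03,(220,150,325,250),6,""))
for n in("white_end","battery_mid"): print(n,[(np.round(q["position"],4),round(q["p"],2)) for q in bot.place_of(n,"side")[:1]])
go([0.0,.0045,.0416],-75.56);print(bot.sense()['finger_force'])
```

```text
white_end [(array([0.4694, 0.1255, 0.0909]), 0.48)]
battery_mid [(array([0.4783, 0.103 , 0.0921]), 0.51)]
shift [0.0011 0.     0.0594] turn [-0.   -0.   -0.42] | TCP [0.4783 0.1009 0.101 ] t 10.65 F [0.2 0.1 0.2] w 0.174
in cradle [0.     0.0056 0.101 ] j [ 0.11  0.65 -0.62  2.23  0.82  0.5   2.22]
58.35023760795593
```

View pics/e.png

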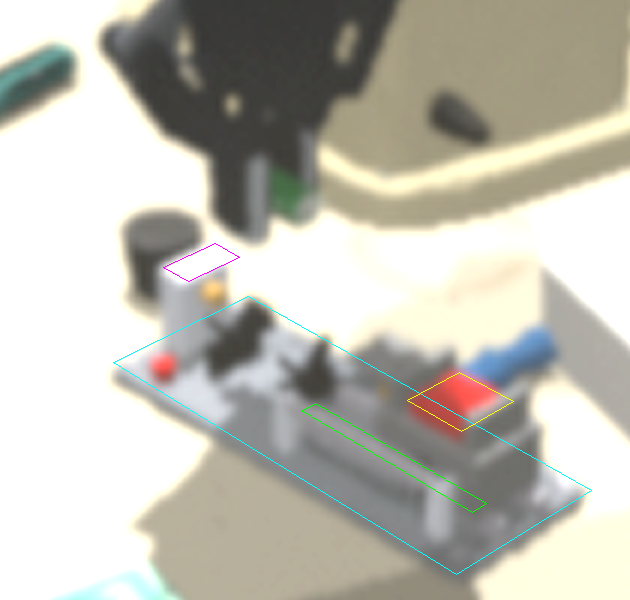

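Run:
```python
from h import *
im=cv2.imread("pics/top0.png").astype(np.float32)
ys=np.arange(-.025,.060,.0015)
p=proj("top",W(POSE,np.c_[0*ys,ys,.034+0*ys])).astype(np.float32)
v=cv2.remap(im,p[:,0].copy(),p[:,1].copy(),cv2.INTER_LINEAR)[:,0] if 0 else cv2.remap(im,p[:,:1].copy(),p[:,1:].copy(),cv2.INTER_LINEAR)[:,0]
for y,c in zip(ys,v):print(round(y*1e3,1),c.round().astype(int),end="; ")
```

```text
-25.0 [102 100  99]; -23.5 [102 100  98]; -22.0 [102 101  98]; -20.5 [104 104 102]; -19.0 [108 107 106]; -17.5 [113 111 110]; -16.0 [123 124 123]; -14.5 [134 137 134]; -13.0 [145 149 146]; -11.5 [149 152 149]; -10.0 [150 153 151]; -8.5 [146 150 147]; -7.0 [138 145 138]; -5.5 [125 137 123]; -4.0 [102 122 100]; -2.5 [ 78 107  74]; -1.0 [59 96 52]; 0.5 [47 89 38]; 2.0 [41 85 29]; 3.5 [40 85 29]; 5.0 [39 86 30]; 6.5 [40 87 31]; 8.0 [41 87 30]; 9.5 [42 87 29]; 11.0 [43 87 31]; 12.5 [42 87 31]; 14.0 [39 85 29]; 15.5 [40 85 31]; 17.0 [40 85 34]; 18.5 [43 87 34]; 20.0 [43 87 34]; 21.5 [43 87 35]; 23.0 [44 87 34]; 24.5 [46 88 36]; 26.0 [48 87 42]; 27.5 [52 85 54]; 29.0 [55 85 71]; 30.5 [57 88 93]; 32.0 [ 56  92 110]; 33.5 [ 54  99 124]; 35.0 [ 56 100 127]; 36.5 [ 67 102 125]; 38.0 [ 91 110 124]; 39.5 [120 128 133]; 41.0 [147 146 145]; 42.5 [159 157 156]; 44.0 [166 163 163]; 45.5 [166 165 165]; 47.0 [167 166 165]; 48.5 [167 166 164]; 50.0 [165 163 162]; 51.5 [156 153 151]; 53.0 [143 137 136]; 54.5 [121 119 119]; 56.0 [108 112 114]; 57.5 [107 116 119]; 59.0 [108 120 125];
```

{"api": "send_rows", "payload": {"plan": [[0.0035,0,0.01,0,0,-0.4,0],[0.0035,0,0.025,0,0,-0.4,0],[0.0035,0,0.04,0,0,-0.4,0],[0.0035,0,0.045,0,0,-0.4,0],[0.0035,0,0.045,0,0,-0.4,0]]}}

```text
t: 11.15
position: [0.4788, 0.0975, 0.0552]
tcp_rot: [3.14, -0.0, -1.317]
wrist_force: [-0.1, -0.7, 0.9]
width: 0.174
finger_force: 58.4
```

Run:
```python
from h import *
go([0.0,.002,.042],-75.56);print(bot.sense()['finger_force'])
```

```text
shift [ 0.0001 -0.0004  0.0132] turn [ 0.09 -0.01  0.11] | TCP [0.4788 0.0975 0.0552] t 11.15 F [-0.1 -0.7  0.9] w 0.174
in cradle [-0.0004  0.0021  0.0552] j [ 0.03  0.71 -0.51  2.26  0.96  0.4   2.11]
58.37086200714111
```

{"api": "send_rows", "payload": {"plan": [[0,0,0.004,0,0,0,0],[0,0,0.008,0,0,0,0],[0,0,0.011,0,0,0,0],[0,0,0.013,0,0,0,0],[0,0,0.013,0,0,0,0]]}}

```text
t: 11.65
position: [0.4792, 0.0975, 0.0429]
tcp_rot: [3.142, -0.0, -1.317]
wrist_force: [0.5, -0.5, -0.1]
width: 0.173
finger_force: 58.4
```

Run:
```python
from h import *
go([0.0,.002,.042],-75.56);print(bot.sense()['finger_force'])
```

```text
shift [ 0.     -0.      0.0009] turn [ 0.   -0.    0.09] | TCP [0.4792 0.0975 0.0429] t 11.65 F [ 0.5 -0.5 -0.1] w 0.173
in cradle [-0.      0.002   0.0429] j [ 0.    0.73 -0.47  2.26  1.    0.37  2.07]
58.37067782878876
```

{"api": "send_rows", "payload": {"plan": [[0,0,0.001,0,0,0,0],[0,0,0.0012,0,0,0,0],[0,0,0.0012,0,0,0,0.22],[0,0,0.0012,0,0,0,0.3],[0,0,0.0012,0,0,0,0.45]]}}

```text
t: 12.15
position: [0.4792, 0.0975, 0.0419]
tcp_rot: [-3.141, -0.0, -1.317]
wrist_force: [0.7, -0.6, 0.8]
width: 0.445
finger_force: 0.0
```

{"api": "send_rows", "payload": {"plan": [[0,0,0,0,0,0,0.5],[0,0,0,0,0,0,0.5],[0,0,-0.015,0,0,0,0.5],[0,0,-0.035,0,0,0,0.5],[0,0,-0.06,0,0,0,0.5]]}}

```text
t: 12.65
position: [0.4786, 0.0975, 0.102]
tcp_rot: [3.14, 0.0, -1.317]
wrist_force: [0.0, -1.4, 0.1]
width: 0.505
finger_force: 0.0
```

Run:
```python
from h import *
im=bot.get_image("side");cv2.imwrite("pics/f.png",overlay("side",im,POSE,.03,(220,150,325,250),6,""))
for n in("white_end","battery_mid"): print(n,[(np.round(q["position"],4),round(q["p"],2)) for q in bot.place_of(n,"side")[:2]])
print(W(POSE,[[0,.003,.034],[0,.028,.034]]))
go([0.0,-.091,.1],-75.56);print(bot.sense()['finger_force'])
```

```text
white_end [(array([0.4831, 0.0983, 0.0272]), 0.66), (array([0.4715, 0.123 , 0.0319]), 0.42)]
battery_mid [(array([0.4793, 0.102 , 0.0297]), 0.56), (array([0.4747, 0.0213, 0.0274]), 0.35)]
[[0.47895198 0.09840525 0.034     ]
 [0.47271844 0.12261564 0.034     ]]
shift [0.0928 0.0007 0.0029] turn [-0.14 -0.    0.04] | TCP [0.4799 0.0974 0.1029] t 12.8 F [ 0.1  0.5 -0.6] w 0.498
in cradle [0.0006 0.0018 0.1029] j [ 0.12  0.64 -0.63  2.23  0.82  0.5   2.24]
0.0
```

View pics/f.png

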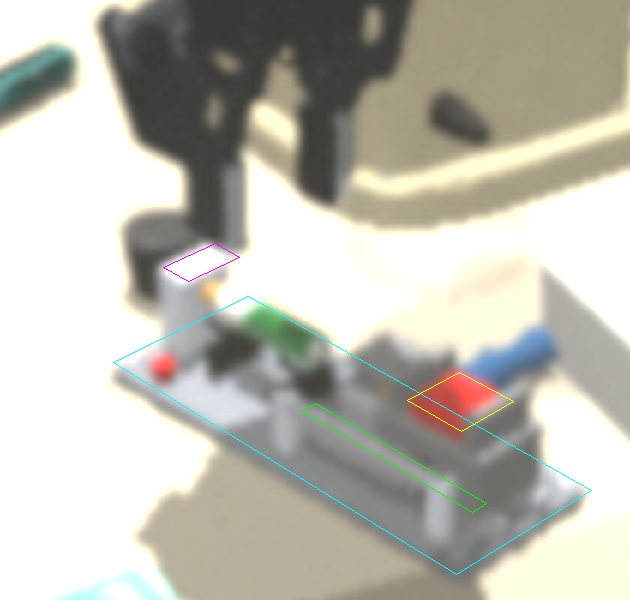

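{"api": "send_rows", "payload": {"plan": [[0.025,0,0,0,0,0,0.2],[0.05,0,0,0,0,0,0],[0.075,0,0,0,0,0,0],[0.093,0,0,0,0,0,0],[0.093,0,0,0,0,0,0]]}}

```text
t: 13.3
position: [0.5024, 0.0046, 0.1007]
tcp_rot: [3.14, -0.001, -1.321]
wrist_force: [-0.0, 0.7, 0.7]
width: 0.003
finger_force: 0.0
```

Run:
```python
from h import *
go([0.0,-.091,.067],-75.56)
```

```text
shift [-0.0028 -0.0007  0.0337] turn [ 0.1  -0.07 -0.15] | TCP [0.5024 0.0046 0.1007] t 13.3 F [-0.   0.7  0.7] w 0.003
in cradle [-0.0007 -0.0937  0.1007] j [ 0.32  0.66 -0.64  2.2   0.81  0.53  2.44]
```

{"api": "send_rows", "payload": {"plan": [[-0.001,0,0.008,0,0,0,0],[-0.001,0,0.015,0,0,0,0],[-0.001,0,0.02,0,0,0,0],[-0.001,0,0.02,0,0,0,0],[-0.001,0,0.02,0,0,0,0]]}}

```text
t: 13.8
position: [0.5021, 0.0091, 0.0816]
tcp_rot: [3.141, 0.0, -1.316]
wrist_force: [-0.2, -0.1, -0.2]
width: 0.002
finger_force: 0.0
```

Run:
```python
from h import *
go([0.0,-.091,.067],-75.56)
```

```text
shift [0.0018 0.0001 0.0146] turn [0.02 0.01 0.15] | TCP [0.5021 0.0091 0.0816] t 13.8 F [-0.2 -0.1 -0.2] w 0.002
in cradle [ 0.0001 -0.0893  0.0816] j [ 0.28  0.69 -0.6   2.21  0.87  0.49  2.39]
```

{"api": "send_rows", "payload": {"plan": [[0.001,0,0.004,0,0,0,0],[0.0015,0,0.008,0,0,0,0],[0.0015,0,0.012,0,0,0,0],[0.0015,0,0.0148,0,0,0,0],[0.0015,0,0.0148,0,0,0,0]]}}

```text
t: 14.3
position: [0.5027, 0.0069, 0.0668]
tcp_rot: [3.142, -0.0, -1.317]
wrist_force: [0.2, -0.6, 4.5]
width: 0.004
finger_force: 2.1
```

Run:
```python
from h import *
go([0.0,-.066,.0665],-75.56)
```

```text
shift [-0.0256  0.0002  0.0003] turn [ 0.   -0.02  0.08] | TCP [0.5027 0.0069 0.0668] t 14.3 F [ 0.2 -0.6  4.5] w 0.004
in cradle [ 0.0002 -0.0916  0.0668] j [ 0.26  0.71 -0.56  2.22  0.91  0.46  2.35]
```

{"api": "send_rows", "payload": {"plan": [[-0.006,0,0.0003,0,0,0,0],[-0.013,0,0.0003,0,0,0,0],[-0.02,0,0.0003,0,0,0,0],[-0.027,0,0.0003,0,0,0,0],[-0.034,0,0.0003,0,0,0,0]]}}

```text
t: 14.8
position: [0.4937, 0.0404, 0.0668]
tcp_rot: [3.141, -0.001, -1.317]
wrist_force: [0.4, -3.7, 5.7]
width: 0.002
finger_force: 2.6
```

Run:
```python
from h import *
go([0.0,-.0512,.0665],-75.56)
```

```text
shift [-0.0057 -0.0002  0.0003] turn [ 0.03 -0.03  0.09] | TCP [0.4937 0.0404 0.0668] t 14.8 F [ 0.4 -3.7  5.7] w 0.002
in cradle [-0.0002 -0.0569  0.0668] j [ 0.18  0.7  -0.55  2.24  0.92  0.44  2.27]
```

Slide is moving with it. Advance slowly.

{"api": "send_rows", "payload": {"plan": [[-0.002,0,0.0002,0,0,0,0],[-0.004,0,0.0002,0,0,0,0],[-0.006,0,0.0002,0,0,0,0],[-0.007,0,0.0002,0,0,0,0],[-0.007,0,0.0002,0,0,0,0]]}}

```text
t: 15.3
position: [0.4921, 0.0465, 0.0664]
tcp_rot: [3.141, -0.0, -1.318]
wrist_force: [-3.1, -2.3, 5.6]
width: -0.002
finger_force: 2.2
```

{"api": "send_rows", "payload": {"plan": [[-0.001,0,0,0,0,0,0],[-0.002,0,0,0,0,0,0],[-0.003,0,0,0,0,0,0],[-0.003,0,0,0,0,0,0],[-0.003,0,0,0,0,0,0]]}}

```text
t: 15.8
position: [0.4914, 0.0491, 0.0664]
tcp_rot: [3.141, -0.001, -1.318]
wrist_force: [-3.0, -5.2, 4.5]
width: 0.0
finger_force: 3.0
```

Run:
```python
from h import *
go([0.0,-.0442,.0665],-75.56)
```

```text
shift [-0.0036 -0.0002 -0.0001] turn [ 0.03 -0.03  0.06] | TCP [0.4914 0.0491 0.0664] t 15.8 F [-3.  -5.2  4.5] w 0.0
in cradle [-0.0002 -0.0478  0.0664] j [ 0.16  0.7  -0.55  2.24  0.92  0.44  2.25]
```

{"api": "send_rows", "payload": {"plan": [[-0.001,0,0,0,0,0,0],[-0.002,0,0,0,0,0,0],[-0.002,0,0,0,0,0,0],[-0.002,0,0,0,0,0,0],[-0.002,0,0,0,0,0,0]]}}

```text
t: 16.3
position: [0.4909, 0.051, 0.0664]
tcp_rot: [3.141, -0.001, -1.318]
wrist_force: [-2.3, -5.4, 4.1]
width: -0.0
finger_force: 3.2
```

{"api": "send_rows", "payload": {"plan": [[-0.0005,0,0,0,0,0,0],[-0.001,0,0,0,0,0,0],[-0.001,0,0,0,0,0,0],[-0.001,0,0,0,0,0,0],[-0.001,0,0,0,0,0,0]]}}

```text
t: 16.8
position: [0.4907, 0.0517, 0.0664]
tcp_rot: [3.141, -0.001, -1.318]
wrist_force: [-2.2, -5.3, 5.0]
width: 0.005
finger_force: 3.4
```

Run:
```python
from h import *
go([0.0,-.0442,.0665],-75.56)
```

```text
shift [-0.0009 -0.0003 -0.0001] turn [ 0.04 -0.06  0.05] | TCP [0.4907 0.0517 0.0664] t 16.8 F [-2.2 -5.3  5. ] w 0.005
in cradle [-0.0003 -0.0451  0.0664] j [ 0.16  0.7  -0.55  2.24  0.92  0.44  2.24]
```

{"api": "send_rows", "payload": {"plan": [[-0.0005,0,0,0,0,0,0],[-0.001,0,0,0,0,0,0],[-0.001,0,0,0,0,0,0],[-0.001,0,0,0,0,0,0],[-0.001,0,0,0,0,0,0]]}}

```text
t: 17.3
position: [0.4904, 0.0526, 0.0664]
tcp_rot: [3.141, -0.001, -1.318]
wrist_force: [-1.7, -6.5, 4.5]
width: -0.003
finger_force: 3.5
```

Run:
```python
from h import *
go([0.0,-.0442,.0665],-75.56)
```

```text
shift [-0.     -0.0003 -0.0001] turn [ 0.05 -0.07  0.04] | TCP [0.4904 0.0526 0.0664] t 17.3 F [-1.7 -6.5  4.5] w -0.003
in cradle [-0.0003 -0.0442  0.0664] j [ 0.15  0.7  -0.55  2.24  0.92  0.44  2.24]
```

{"api": "send_rows", "payload": {"plan": [[0,0,-0.003,0,0,0,0],[0,0,-0.007,0,0,0,0],[0,0,-0.015,0,0,0,0],[0,0,-0.03,0,0,0,0],[0,0,-0.06,0,0,0,0]]}}

```text
t: 17.8
position: [0.4904, 0.0547, 0.1261]
tcp_rot: [3.141, 0.002, -1.316]
wrist_force: [0.7, 0.2, 0.3]
width: -0.002
finger_force: 0.0
```

{"api": "send_rows", "payload": {"plan": [[0,0,-0.04,0,0,0,0],[-0.02,-0.03,-0.08,0,0,0,0],[-0.04,-0.07,-0.1,0,0,0,0],[-0.06,-0.11,-0.1,0,0,0,0],[-0.1,-0.14,-0.1,0,0,0,0]]}}

```text
t: 18.3
position: [0.6049, 0.185, 0.2277]
tcp_rot: [-3.138, 0.0, -1.322]
wrist_force: [0.9, -0.6, 0.1]
width: -0.0
finger_force: 0.0
```

Run:
```python
from h import *
for c in("side","top"):
    im=bot.get_image(c)
    if c=="side":cv2.imwrite("pics/g.png",overlay(c,im,POSE,-.012,(230,180,325,250),7,""))
    else: cv2.imwrite("pics/gt.png",overlay(c,im,POSE,-.012,(225,185,320,245),7,""))
    for n in("tab_top","white_end","battery_mid","hood_lip"): print(c,n,[(np.round(q["position"],4),round(q["p"],2)) for q in bot.place_of(n,c)[:1]])
print(W(POSE,[[0,-.049,.047],[0,.03,.034],[0,.005,.034],[0,-.004,.0455]]))
go([0.0,-.0442,.0665],-75.56)
```

```text
side tab_top [(array([0.488 , 0.0514, 0.0468]), 0.44)]
side white_end [(array([0.4684, 0.1247, 0.033 ]), 0.48)]
side battery_mid [(array([0.4792, 0.1048, 0.0322]), 0.46)]
side hood_lip [(array([0.4784, 0.0897, 0.0484]), 0.87)]
top tab_top [(array([0.4898, 0.0426, 0.0452]), 0.49)]
top white_end [(array([0.4682, 0.1252, 0.0305]), 0.61)]
top battery_mid [(array([0.4806, 0.1044, 0.0319]), 0.58)]
top hood_lip [(array([0.4822, 0.0875, 0.0434]), 0.69)]
[[0.49191772 0.04804763 0.047     ]
 [0.47221976 0.12455247 0.034     ]
 [0.47845329 0.10034208 0.034     ]
 [0.48069737 0.09162634 0.0455    ]]
shift [0.0997 0.1396 0.1601] turn [-0.   -0.03  0.01] | TCP [0.601  0.1842 0.2266] t 18.8 F [-0.  -0.3  0.6] w 0.001
in cradle [0.1396 0.0556 0.2266] j [ 0.13  0.63 -0.8   1.82  0.56  0.93  2.47]
```

View pics/g.png

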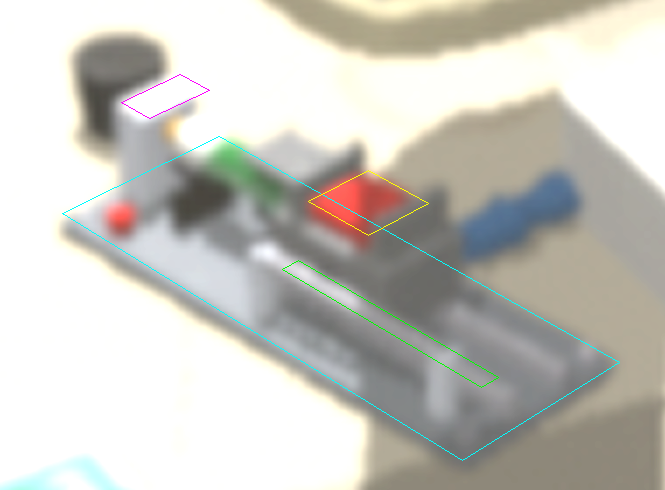

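{"api": "send_rows", "payload": {"plan": [[0,0.04,-0.02,0,0,0,0],[-0.02,0.08,-0.04,0,0,0,0],[-0.05,0.12,-0.06,0,0,0,0],[-0.08,0.16,-0.07,0,0,0,0],[-0.11,0.19,-0.07,0,0,0,0]]}}

```text
t: 19.3
position: [0.3881, 0.2439, 0.2978]
tcp_rot: [-3.139, -0.001, -1.319]
wrist_force: [0.2, 2.4, 1.1]
width: -0.001
finger_force: 0.0
```

{"api": "send_rows", "payload": {"plan": [[-0.04,0.01,0,0,0,0,0],[-0.08,0.02,0,0,0,0,0],[-0.12,0.03,0,0,0,0,0],[-0.16,0.04,0,0,0,0,0],[-0.2,0.05,0,0,0,0,0]]}}

```text
t: 19.8
position: [0.2905, 0.426, 0.2967]
tcp_rot: [-3.141, -0.0, -1.319]
wrist_force: [0.9, 0.1, 0.2]
width: -0.003
finger_force: 0.0
```

Run:
```python
from h import *
go([0,0,.2],-75.56)
a0={c:cv2.imread(f"pics/{c}0.png") for c in("top","side")}
def redc(im,u,v):
    b,g,r=[im[...,i].astype(float) for i in range(3)];w=np.clip(r-np.maximum(b,g)-25,0,None)
    yy,xx=np.indices(w.shape);w=w*((abs(xx-u)<16)&(abs(yy-v)<14));return np.array([(w*xx).sum(),(w*yy).sum()])/w.sum(),w.sum()
pan=[]
for c in a0:
    im=bot.get_image(c);cv2.imwrite(f"pics/{c}9.png",im)
    p0=proj(c,W(POSE,[0,-.061,.047]))[0];p1=proj(c,W(POSE,[0,-.049,.047]))[0]
    A,wa=redc(a0[c],*p0);B,wb=redc(im,*p1);print(c,"red shift",(B-A).round(2),wa,wb)
    J=[proj(c,W(POSE,[0,-.060,.047]))[0]-p0,proj(c,W(POSE,[0,-.061,.046]))[0]-p0]
    print(" per mm +y",J[0].round(3)," per mm down",J[1].round(3))
    for im_,p in((a0[c],p0),(im,p1)):
        x,y=p.astype(int);pan.append(cv2.resize(im_[y-22:y+22,x-30:x+30],None,fx=6,fy=6,interpolation=2))
cv2.imwrite("pics/h.png",cv2.convertScaleAbs(np.vstack([np.hstack(pan[:2]),np.hstack(pan[2:])]),alpha=1.3))
```

```text
shift [ 0.3672 -0.1007  0.0969] turn [-0.05 -0.01  0.01] | TCP [0.2905 0.426  0.2967] t 19.8 F [0.9 0.1 0.2] w -0.003
in cradle [-0.1008  0.3673  0.2967] j [-0.41  0.43 -0.93  1.99  0.43  0.93  1.84]
top red shift [-4.74  1.25] 8154.0 7100.0
 per mm +y [-0.415  0.104]  per mm down [-0.008  0.045]
side red shift [-3.92 -2.07] 5999.0 4736.0
 per mm +y [-0.333 -0.187]  per mm down [-0.009  0.392]
```

View pics/h.png

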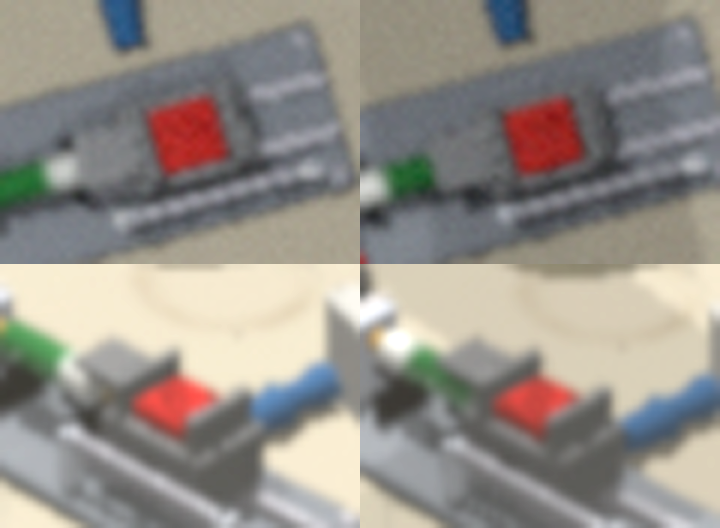

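The last picture shows the white end against the post at the left of both right-hand crops. The red tab sits at the same height as at the start. The red tab's shift comes to about 12 mm forward and about 0.3 mm down, so the slide is locked at -0.012 with the tab up.

```bash
python3 -c "
from workcell import bot
print(bot.hand_in())"
```

```text
the job is handed in; nothing more can be done
None
```

The battery is turned end for end with its white end at the fixed contact, and by my picture measurement the slide is locked about 12 mm forward with its tab up and the sprung contact pressed in; I handed the job in at about 20 s, but no verdict was returned.

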